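Hang two rinsed bottles on the drying pegs

ROBOT

A 6-joint arm with a two-finger parallel gripper is mounted at the origin on the work surface. World frame = base frame: x ahead of the robot, y to its left, z up, the work surface at z = 0. Lengths are in m, angles in rad, forces in N, time in s.
With the tool pointing down it reaches from about 0.3 to 0.775 m from the base axis. Payload 14.6 kg.
Tool frame: the origin (TCP) lies on the centre line of the jaws, within the pads' length; the fingertips stand 11 mm ahead of it and the grasp point (between the pads) lies 8 mm behind it; y points along the fingers, x is the direction in which the jaws open and shut, and the axes are right-handed (so a half turn about y gives the same grasp; the last joint's range is limited). The gripper opens to 94 mm and grips with 3 to 60 N. Pads are 16 mm wide; open, the fingers measure 119 mm over their backs; the gripper's body (75 mm by 177 mm) begins 78 mm behind the grasp point.
Start: joints at [1.149, 0.3, 1.521, -0, 1.321, -0.067], TCP at [0.191, 0.516, 0.216] pointing down, gripper open.
Joint ranges: [-3.03, 3.03], [-0.79, 2.21], [0.23, 2.52], [-1.04, 4.18], [0, 3.07], [-2.55, 2.55]. Speed limits (rad/s): [2.22, 2.22, 2.57, 3.14, 3.14, 3.14].

INTERFACE

Orientations are given as [roll, pitch, yaw] about the fixed x, y, z axes, in that order (R = Rz(yaw) Ry(pitch) Rx(roll)).
In Python, from station import ctrl, imaging gives the robot as it stands. The module is installed in compiled form; this text tells all that it offers.
- The arm moves only by the tool apply_moves, never from a script. Its argument "deltas" is a list of rows, each an object with "dp": the shift along the tool's x, y, z in m, a list of three; "roll": the turn about the tool's y in rad; "grip": the closure, from -1 (fully open) to 1 (shut). In form: [{"dp": [tx, ty, tz], "roll": roll, "grip": grip}, ...]. A call has 1 to 10 rows; each row shifts and turns the commanded pose from where the row before left it, along the tool's axes as they then stand; what a row does not reach is not made up. A row lasts 1/8 s, in which the tool goes at most 62.5 mm and 10.7 degrees, less where a joint would pass 70% of its speed; a pose out of reach is approached as far as the arm can. A call with a gripper value outside its range is refused whole. The fingers move at their own pace and stop on an object; "newtons" is the grip in N (left out, the last holds). Time passes only in rows, so rows that do not move let the fingers close. It gives the time, the measured TCP pose, the force and the opening at its end, in the units of the state.
- ctrl.get_obs(): the state, without advancing time (a new reading comes with each control period).
- imaging.camera(name): name is "scene" or "top" or "wrist"; returns the picture (384x512x3 uint8, blue, green, red); there is no depth.
- imaging.camera_info(name): a dict with "K" (3x3 intrinsics, pixels), "D" ([k1, k2, p1, p2, k3] as OpenCV has them; the pictures are not rectified), "world_from_camera" (4x4, takes a point from camera to world coordinates). Camera axes: x right, y down, z forward; pixel columns grow to the right and rows downward; lengths in m; the calibration is good to about 2 mm. A picture is of the moment at which its call begins: read the wrist's pose just before it. camera_info takes no time and is no camera call; for the wrist camera it gives the pose at the moment of the call.
- ctrl.hand_in(): hands the job in, once; it reports no verdict.
The state is a dict: "time_s": time; "qpos": joint angles; "joint_vel": joint speeds; "tau": joint torques, N m; "ee_pos": TCP position; "eef_rot": TCP orientation; "force": force on the tool from outside, world axes, zero at the start; "moment": the same for the moment, N m; "grip_width": finger opening in m.
Only numpy, scipy, OpenCV 4.12 (cv2) and the standard library are available. Lean on these libraries where they do the work, as an engineer would, in place of code of your own. Each camera call takes 0.05 s, during which the arm holds its last target. There are 200 camera calls.

TASK

Two rinsed bottles lie on the ribbed mats. Put each one gently, mouth down, on the free leaning peg that fits its neck - the narrow-necked amber bottle on the free thin black peg, the wide-necked white bottle on the thick blue peg - pushed fully home until its mouth rests on the seat at the foot of the peg, and let go. Do not disturb the bottle that is already drying on the other black peg, nor the tube rack, dropper bottle and dish stack.

Things in the scene. Friction and masses are not known exactly. Their poses are not given: they have to be found in the camera images.
- amber_bottle: amber glass bottle, open at the mouth, hollow, 150 mm long, 0.1 to 0.25 kg, lying on one of the mats. Origin at the centre of the mouth; +x runs along its axis from the mouth to the base. Body 56 mm across from x = 57 mm to the base; neck 27 mm outside and 21 mm inside, 42 mm long, then a short cone. A peg can enter 85 mm. Paper band near the base. Grip it on the body; its axis lies 34 mm above the table at the start
- white_bottle: white plastic bottle, open at the mouth, hollow, 160 mm long, 0.1 to 0.22 kg, lying on the other mat. Origin at the centre of the mouth; +x runs along its axis from the mouth to the base. Body 62 mm across from x = 50 mm to the base; neck 37 mm outside and 31 mm inside, 36 mm long, then a short cone. A peg can enter 85 mm. Green band near the base. Grip it on the body; its axis lies 37 mm above the table at the start
- thin_peg: thin black drying peg with a round tip, fixed in the drip tray; free at the start, for the amber bottle. 14 mm thick, 70 mm long above its seat, leaning 35 degrees from vertical towards its own +x. Origin on the tray's floor, under the seat's centre, which is 55 mm higher; z up. White foot 60 x 60 x 12 mm (centred 15 mm to -x) and slanting white stem 32 mm thick
- thick_peg: thick blue drying peg with a round tip, fixed in the drip tray; free at the start, for the white bottle. 24 mm thick, 70 mm long above its seat, leaning 35 degrees from vertical towards its own +x. Origin on the tray's floor, under the seat's centre, which is 55 mm higher; z up. White foot 60 x 60 x 12 mm (centred 15 mm to -x) and slanting white stem 32 mm thick
- taken_peg: thin black drying peg with a round tip, fixed in the drip tray; carries the drying bottle from the start. 14 mm thick, 70 mm long above its seat, leaning 35 degrees from vertical towards its own +x. Origin on the tray's floor, under the seat's centre, which is 55 mm higher; z up. White foot 60 x 60 x 12 mm (centred 15 mm to -x) and slanting white stem 32 mm thick
- thin_peg_seat (a point): centre of the thin free peg's seat, a flat disc 46 mm across, square to the peg at its root, on which the bottle's mouth comes to rest
- thick_peg_seat (a point): centre of the thick peg's seat, a flat disc 46 mm across, square to the peg at its root
- thin_peg_tip (a point): tip of the thin free peg, 70 mm from its seat along its axis
- thick_peg_tip (a point): tip of the thick peg, 70 mm from its seat along its axis
- rack: grey drip tray, 150 x 350 x 16 mm with a 6 mm floor, fixed. Origin under its centre, long side along its y. The three pegs stand in it in a row along y, 105 mm apart, in any order, all leaning to its +x (away from the robot)
- drying_bottle: green glass bottle 140 mm long and 52 mm across, already hanging mouth down on the taken peg. Origin at the centre of the mouth, +x along its axis to the base. To be left alone
- mat_a: fixed black rubber mat, 180 x 85 x 4 mm, under the amber bottle, with two blue ribs (10 mm thick, tops 11 mm above the table, 36 mm apart) along its x that keep the bottle from rolling. Origin under its centre
- mat_b: the same mat, under the white bottle
- tube_rack: green tube rack, 90 x 130 x 65 mm, loose. Origin under its centre. To be left alone
- dropper_bottle: small amber dropper bottle standing upright, 38 mm across, 92 mm high, loose. Origin under its centre. To be left alone
- dish_stack: stack of three clear dishes, 90 mm across, 45 mm high, loose and in one piece. Origin under its centre. To be left alone
There are look-alikes about, which are no part of the job. Leave any pink or purple look-alike of the white_bottle alone.

How it is judged:
By the outcome, as a careful person would: the job done as asked, in the order asked, and still so for the second after the job is handed in, with the robot touching nothing.
It also fails if it takes over 72 s, if anything falls off the work surface, if the arm or the gripper's body presses on something with over 40 N, if the wrist force passes 120 N, or if a joint passes its speed limit or range.

## Working session

There is one attempt and no reset: what is moved stays moved. The work goes in short steps, Python scripts to look and compute and a tool call to move; the robot and the scene stay as the last step left them, time stands still between calls to the robot, and variables do not carry over. Pictures are saved under pics/ and viewed, about 8 in all and at most 12, crops included, and the job is handed in when it is done.

Besides the shell and the picture viewer there is one more tool, called after ">>>" in YAML: its name, and indented under it one key for each argument. apply_moves: Moves the arm, as the interface text tells. Its arguments: {"type":"object","properties":{"deltas":{"type":"array"},"newtons":{"type":"number"}},"required":["deltas"]}

```bash
mkdir -p pics; python3 - <<'E'
from station import ctrl, imaging
import cv2, numpy as np
o=ctrl.get_obs(); print({k:np.round(v,3).tolist() for k,v in o.items()})
for n in ("scene","top"):
    im=imaging.camera(n); cv2.imwrite(f"pics/{n}0.png",im)
for n in ("scene","top","wrist"):
    i=imaging.camera_info(n); print(n,np.round(i["K"],1).tolist(),np.round(i["D"],3).tolist(),np.round(i["world_from_camera"],3).tolist())
E
```

```text
{'time_s': 0.0, 'qpos': [1.149, 0.3, 1.522, 0.0, 1.321, -0.067], 'joint_vel': [0.002, 0.0, -0.0, 0.001, -0.0, 0.002], 'tau': [0.002, -53.181, -35.275, 0.071, 0.024, -0.0], 'ee_pos': [0.191, 0.516, 0.216], 'eef_rot': [-1.571, 0.001, 1.216], 'force': [0.563, -0.775, -0.26], 'moment': [0.001, 0.015, 0.012], 'grip_width': 0.094}
scene [[366.1, 0.0, 253.3], [0.0, 366.1, 191.9], [0.0, 0.0, 1.0]] [-0.07, 0.0, 0.0, 0.0, 0.0] [[0.154, 0.654, -0.74, 1.227], [0.988, -0.115, 0.103, -0.019], [-0.018, -0.747, -0.664, 0.728], [0.0, 0.0, 0.0, 1.0]]
top [[366.1, 0.0, 259.4], [0.0, 366.1, 193.2], [0.0, 0.0, 1.0]] [-0.002, 0.0, 0.0, 0.0, 0.0] [[-0.0, -0.989, 0.149, 0.408], [-1.0, 0.003, 0.018, 0.057], [-0.018, -0.149, -0.989, 1.089], [0.0, 0.0, 0.0, 1.0]]
wrist [[271.2, 0.0, 250.2], [0.0, 271.2, 193.5], [0.0, 0.0, 1.0]] [-0.05, 0.0, 0.0, 0.0, 0.0] [[0.348, 0.91, 0.224, 0.126], [0.937, -0.338, -0.085, 0.54], [-0.002, 0.24, -0.971, 0.384], [0.0, 0.0, 0.0, 1.0]]
```

View pics/top0.png

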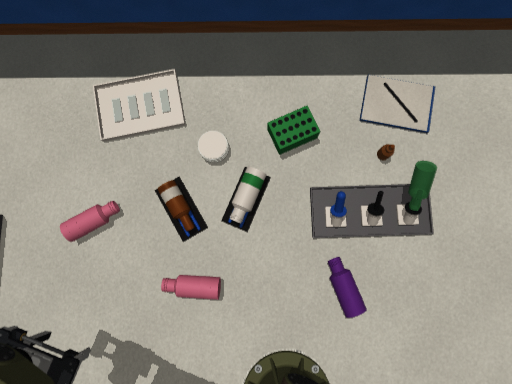

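View pics/scene0.png

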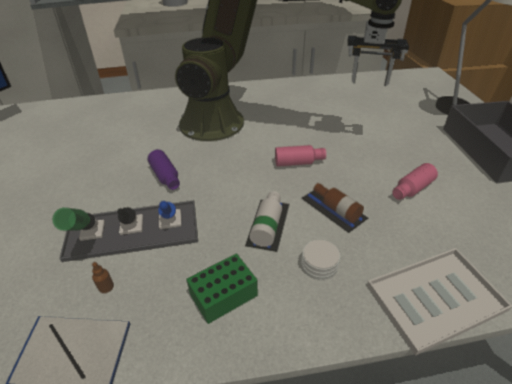

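Candidates in the top view: amber bottle (180,208), with the dropper bottle (387,152) also amber. White bottle (248,195), with pink (90,220) and (190,287) and purple (347,288) look-alikes, which I'll leave alone. Blue peg (338,205). Free black peg (375,207), while the other black peg (410,212) carries the green bottle. Next I'll check a close crop and measure.

```bash
cat > h.py <<'E'
import cv2, numpy as np
from station import ctrl, imaging
def ray(n,px,info=None):
    i=info or imaging.camera_info(n); K=np.array(i["K"]);T=np.array(i["world_from_camera"])
    u=cv2.undistortPoints(np.array(px,float).reshape(-1,1,2),K,np.array(i["D"],float)).reshape(-1,2)
    d=np.c_[u,np.ones(len(u))]@T[:3,:3].T
    return T[:3,3],d/np.linalg.norm(d,axis=1,keepdims=True)
def plane(n,px,z,info=None):
    o,d=ray(n,px,info); return o+d*((z-o[2])/d[:,2:])
def tri(n1,p1,n2,p2):
    A=np.zeros((3,3));b=np.zeros(3)
    R=[]
    for n,p in((n1,p1),(n2,p2)):
        o,d=ray(n,[p]);d=d[0];M=np.eye(3)-np.outer(d,d);A+=M;b+=M@o;R.append((M,o))
    x=np.linalg.solve(A,b);return x,[np.linalg.norm(M@(x-o)) for M,o in R]
def proj(n,P):
    i=imaging.camera_info(n);T=np.linalg.inv(np.array(i["world_from_camera"]))
    return cv2.projectPoints(np.array(P,float).reshape(-1,1,3),cv2.Rodrigues(T[:3,:3])[0],T[:3,3],np.array(i["K"]),np.array(i["D"],float))[0].reshape(-1,2)
E
python3 - <<'E'
from h import *
t=cv2.imread("pics/top0.png");s=cv2.imread("pics/scene0.png")
a=cv2.resize(t[155:250,305:440],None,fx=4,fy=4,interpolation=2)
b=cv2.resize(t[155:250,150:285],None,fx=4,fy=4,interpolation=2)[:, :540]
c=cv2.resize(s[190:265,55:205],None,fx=3.6,fy=3.6,interpolation=2)
cv2.imwrite("pics/crop1.png",np.hstack([cv2.resize(np.vstack([a]),(400,281)),cv2.resize(b,(400,281))]))
cv2.imwrite("pics/crop1.png",np.vstack([cv2.imread("pics/crop1.png"),np.hstack([cv2.resize(c,(540,270)),np.zeros((270,260,3),np.uint8)])]))
hsv=cv2.cvtColor(t,cv2.COLOR_BGR2HSV)
# tray corners: dark gray in region
g=cv2.cvtColor(t,cv2.COLOR_BGR2GRAY); m=np.zeros_like(g);m[180:245,305:440]=(g[180:245,305:440]<110)*255
c=max(cv2.findContours(m,0,2)[0],key=cv2.contourArea);r=cv2.minAreaRect(c);print("tray",r);bx=cv2.boxPoints(r)
print(np.round(bx,1).tolist(),np.round(plane("top",bx,.016),4).tolist())
for nm,(x0,y0,x1,y1),lo,hi in(("amber",(150,170,215,250),(3,90,40),(18,255,255)),("white",(220,160,275,235),(0,0,130),(179,60,255)),("green",(220,160,275,235),(50,90,40),(80,255,255)),("blue",(325,185,350,228),(100,120,40),(125,255,255)),("mats",(150,155,280,245),(0,0,0),(179,255,40))):
    m=np.zeros_like(g);m[y0:y1,x0:x1]=cv2.inRange(hsv[y0:y1,x0:x1],np.array(lo),np.array(hi))
    for c in cv2.findContours(m,0,2)[0]:
        if cv2.contourArea(c)>30: 
            r=cv2.minAreaRect(c); print(nm,cv2.contourArea(c),np.round(cv2.boxPoints(r),1).tolist())
E
```

```text
tray ((371.5464782714844, 208.76011657714844), (55.066246032714844, 122.61890411376953), 88.23760986328125)
[[309.3999938964844, 183.10000610351562], [432.0, 179.39999389648438], [433.70001220703125, 234.39999389648438], [311.1000061035156, 238.1999969482422]] [[0.5997, -0.0724, 0.016], [0.6097, -0.4341, 0.016], [0.4479, -0.4277, 0.016], [0.4375, -0.0739, 0.016]]
amber 458.5 [[164.39999389648438, 201.8000030517578], [181.1999969482422, 193.39999389648438], [197.39999389648438, 225.8000030517578], [180.60000610351562, 234.1999969482422]]
amber 97.0 [[156.1999969482422, 187.3000030517578], [172.39999389648438, 178.1999969482422], [176.1999969482422, 184.89999389648438], [160.0, 194.0]]
white 3973.0 [[220.0, 160.0], [274.0, 160.0], [274.0, 234.0], [220.0, 234.0]]
green 173.5 [[240.39999389648438, 180.39999389648438], [244.1999969482422, 171.1999969482422], [263.70001220703125, 179.1999969482422], [260.0, 188.39999389648438]]
blue 237.5 [[331.0, 191.0], [346.0, 191.0], [346.0, 216.0], [331.0, 216.0]]
mats 611.0 [[154.5, 190.1999969482422], [178.60000610351562, 176.6999969482422], [207.0, 227.3000030517578], [183.0, 240.8000030517578]]
mats 359.5 [[221.39999389648438, 220.1999969482422], [244.39999389648438, 166.39999389648438], [269.6000061035156, 177.10000610351562], [246.6999969482422, 231.0]]
```

View pics/crop1.png

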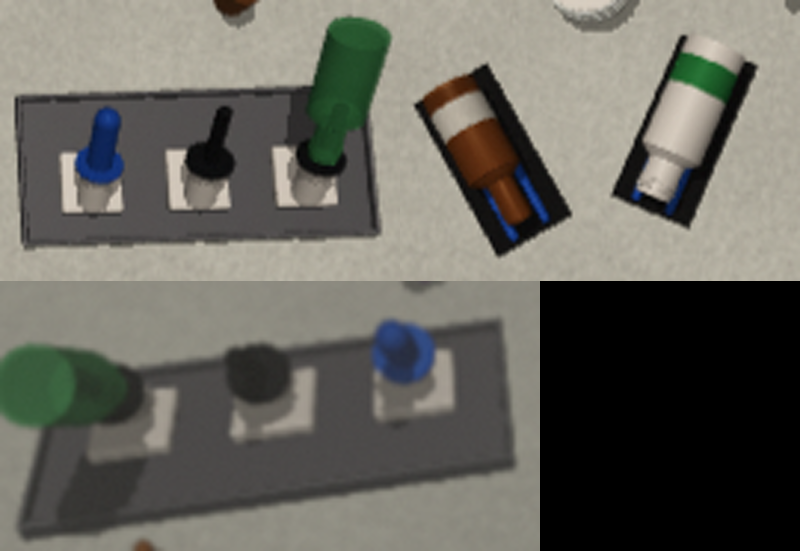

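The crop confirms the choice. In the left bottle the amber neck points down-right, and the white one's neck points down-left. The blue peg's tip is at about (341,193) with its seat at (339,210). The free black peg's tip is at about (381,192) with its seat at (376,209).

```bash
python3 - <<'E'
from h import *
t=cv2.imread("pics/top0.png")
A=lambda x,y:(x/2.963+305,y/2.963+155); B=lambda x,y:(((x-400)/2.963)+150,y/2.963+155); S=lambda x,y:(x/3.6+55,(y-281)/3.6+190)
pr=lambda n,v:print(n,np.round(v,4).tolist())
pr("seat blue,thin",plane("top",[A(100,163),A(210,160)],.061))
pr("tips",plane("top",[A(108,112),A(225,111)],.115))
for n,p in(("thin",(A(225,111),S(243,358))),("blue",(A(108,112),S(390,330)))): pr("tri "+n,tri("top",p[0],"scene",p[1])[0])
c=plane("top",[A(17,97),A(23,245),A(378,235)],.016);pr("tray c",c);e=c[2]-c[1];print("yaw",np.degrees(np.arctan2(e[0],-e[1])),np.linalg.norm(e),np.linalg.norm(c[0]-c[1]))
# feet whites
hsv=cv2.cvtColor(t,cv2.COLOR_BGR2HSV)
for x0 in(322,358,396):
    m=np.zeros(t.shape[:2],np.uint8);m[185:236,x0:x0+30]=cv2.inRange(hsv[185:236,x0:x0+30],np.array((0,0,140)),np.array((179,60,255)))
    k=np.vstack(cv2.findContours(m,0,2)[0]);pr("foot",plane("top",[(k[:,0].mean(axis=0))],.018));x,y,w,h=cv2.boundingRect(k);print(x,y,w,h)
pr("amber base/mouth",plane("top",[B(453,92),B(520,215)],.034))
pr("white",plane("top",[B(717,48),B(652,188)],.037))
E
```

```text
seat blue,thin [[0.5147, -0.1476, 0.061], [0.5173, -0.2514, 0.061]]
tips [[0.5554, -0.1455, 0.115], [0.556, -0.2508, 0.115]]
tri thin [0.5561, -0.2493, 0.1132]
tri blue [0.5546, -0.1457, 0.1208]
tray c [[0.5858, -0.076, 0.016], [0.4389, -0.0788, 0.016], [0.4482, -0.4245, 0.016]]
yaw 1.5411538617676004 0.34590110167021154 0.14698080615531897
foot [[0.5029, -0.1445, 0.018]]
322 185 30 42
foot [[0.4963, -0.2477, 0.018]]
358 185 25 41
foot [[0.498, -0.3532, 0.018]]
397 205 22 20
amber base/mouth [[0.5893, 0.3445, 0.034], [0.4677, 0.2745, 0.034]]
white [[0.632, 0.0828, 0.037], [0.4935, 0.1459, 0.037]]
```

>>> apply_moves:
  deltas:
    - {"dp":[0,0,0],"roll":-0.1742,"grip":-1}
    - {"dp":[0,0,0],"roll":-0.1742,"grip":-1}
    - {"dp":[0,0,0],"roll":-0.1742,"grip":-1}
    - {"dp":[0,0,0],"roll":-0.1742,"grip":-1}
    - {"dp":[0,0,0],"roll":-0.1742,"grip":-1}
    - {"dp":[-0.0433,0,-0.0289],"roll":0,"grip":-1}
    - {"dp":[-0.0433,0,-0.0289],"roll":0,"grip":-1}
    - {"dp":[-0.0433,0,-0.0289],"roll":0,"grip":-1}
    - {"dp":[-0.0433,0,-0.0289],"roll":0,"grip":-1}
    - {"dp":[-0.0433,0,-0.0289],"roll":0,"grip":-1}
  newtons: 10

```text
time_s: 1.35
ee_pos: [0.4249, 0.3977, 0.2162]
eef_rot: [-1.57, 0.0, 2.087]
force: [0.5, 0.6, -0.4]
grip_width: 0.0943
```

>>> apply_moves:
  deltas:
    - {"dp":[-0.0433,0,-0.0289],"roll":0,"grip":-1}
    - {"dp":[-0.0433,0,-0.0289],"roll":0,"grip":-1}
    - {"dp":[-0.0433,0,-0.0289],"roll":0,"grip":-1}
    - {"dp":[0,0,0],"roll":0,"grip":-1}
    - {"dp":[0,0,0],"roll":0,"grip":-1}

```text
time_s: 1.98
ee_pos: [0.5627, 0.3287, 0.216]
eef_rot: [-1.57, -0.0, 2.087]
force: [0.2, -0.6, -0.5]
grip_width: 0.0946
```

```bash
python3 - <<'E'
from h import *
im=imaging.camera("wrist");i=imaging.camera_info("wrist");o=ctrl.get_obs();print(o["ee_pos"],o["eef_rot"],o["qpos"],o["force"])
cv2.imwrite("pics/w1.png",im);import pickle;pickle.dump(i,open("w1.pkl","wb"))
E
```

```text
[0.56236825 0.3291157  0.21627245] [-1.57025291e+00 -1.75274260e-04  2.08770335e+00] [ 4.73229734e-01  5.32126703e-01  1.19675396e+00  1.53277494e-04
  1.41326255e+00 -1.61449776e+00] [ 0.25872548 -0.43289724  0.09823694]
```

View pics/w1.png

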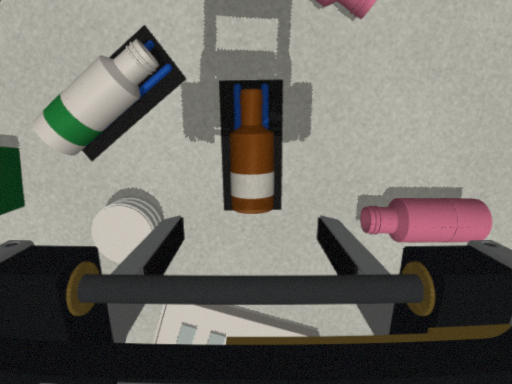

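Wrist view: the amber bottle is centred under the jaws and aligned with them, neck up at (252,90) and base at (252,211). The dish stack is at (125,228), left of the left finger.

```bash
python3 - <<'E'
from h import *
import pickle;i=pickle.load(open("w1.pkl","rb"))
im=cv2.imread("pics/w1.png");h=cv2.cvtColor(im,cv2.COLOR_BGR2HSV)
m=cv2.inRange(h,np.array((3,90,40)),np.array((18,255,255)));m[:80]=0;m[216:]=0;m[:,:220]=0;m[:,285:]=0
for y in (90,95,100,105,140,150,160,205,210): 
    x=np.flatnonzero(m[y]);print(y,x.min() if len(x) else None,x.max() if len(x) else None)
ys=np.flatnonzero(m.any(1));print(ys.min(),ys.max())
P=lambda x,y,z:np.round(plane("w",[(x,y)],z,i)[0],4)
print("mouth",P(252,90,.034),P(252,90,.047));print("base",P(252,212,.034),P(252,212,.006))
print("axis",P(251.5,100,.034),P(252.5,155,.034))
def w(yl,yr,y): a=P(yl,y,.034);b=P(yr,y,.034);return (a+b)/2,np.linalg.norm(a-b)
E
```

```text
90 241 260
95 241 261
100 241 261
105 241 261
140 230 273
150 230 273
160 230 273
205 232 273
210 235 269
88 213
mouth [0.4624 0.2752 0.034 ] [0.4638 0.276  0.047 ]
base [0.5982 0.3525 0.034 ] [0.6058 0.3571 0.006 ]
axis [0.4729 0.2805 0.034 ] [0.5311 0.3151 0.034 ]
```

>>> apply_moves:
  deltas:
    - {"dp":[0.0015,0.04,0],"roll":0,"grip":-1}
    - {"dp":[0,0.04,0],"roll":0,"grip":-1}
    - {"dp":[0,0.04,0],"roll":0,"grip":-1}
    - {"dp":[0,0.04,0],"roll":0,"grip":-1}
    - {"dp":[0,0.02,0],"roll":0,"grip":-1}
    - {"dp":[0,0.01,0],"roll":0,"grip":-1}
    - {"dp":[0,0,0],"roll":0,"grip":-1}
    - {"dp":[0,0,0],"roll":0,"grip":1}
    - {"dp":[0,0,0],"roll":0,"grip":1}
    - {"dp":[0,0,0],"roll":0,"grip":1}
  newtons: 5

```text
time_s: 3.28
ee_pos: [0.5626, 0.33, 0.027]
eef_rot: [-1.572, 0.0, 2.087]
force: [0.3, 0.5, -0.2]
grip_width: 0.0673
```

>>> apply_moves:
  deltas:
    - {"dp":[0,0,0],"roll":0,"grip":1}
    - {"dp":[0,0,0],"roll":0,"grip":1}
    - {"dp":[0,0,0],"roll":0,"grip":1}

```text
time_s: 3.65
ee_pos: [0.5624, 0.33, 0.0266]
eef_rot: [-1.571, -0.0, 2.087]
force: [0.1, 1.4, 2.1]
grip_width: 0.0561
```

>>> apply_moves:
  deltas:
    - {"dp":[0,-0.01,0],"roll":0,"grip":1}
    - {"dp":[0,-0.01,0],"roll":0,"grip":1}
    - {"dp":[0,-0.01,0],"roll":0,"grip":1}
    - {"dp":[0,-0.01,0],"roll":0,"grip":1}
    - {"dp":[0,-0.01,0],"roll":0,"grip":1}
    - {"dp":[0,-0.01,0],"roll":0,"grip":1}
    - {"dp":[0,-0.01,0],"roll":0,"grip":1}
    - {"dp":[0,0,0],"roll":0,"grip":1}

```text
time_s: 4.65
ee_pos: [0.5627, 0.3301, 0.0974]
eef_rot: [-1.572, 0.0, 2.087]
force: [0.2, -0.9, -1.4]
grip_width: 0.0555
```

```bash
python3 - <<'E'
from h import *
w=imaging.camera("wrist");s=imaging.camera("scene");t=imaging.camera("top");o=ctrl.get_obs();print(o["ee_pos"],o["force"],o["moment"],o["grip_width"])
cv2.imwrite("pics/w2.png",w);cv2.imwrite("pics/s2.png",s);cv2.imwrite("pics/t2.png",t)
cv2.imwrite("pics/v2.png",np.hstack([cv2.resize(w[50:300,150:350],(400,500)),cv2.resize(s[140:265,290:390],(400,500))]))
E
```

```text
[0.56219227 0.3298034  0.09600984] [-1.11208287  0.37609727 -2.29979801] [ 0.07412561 -0.01394414 -0.05990611] 0.05567202633714702
```

View pics/v2.png

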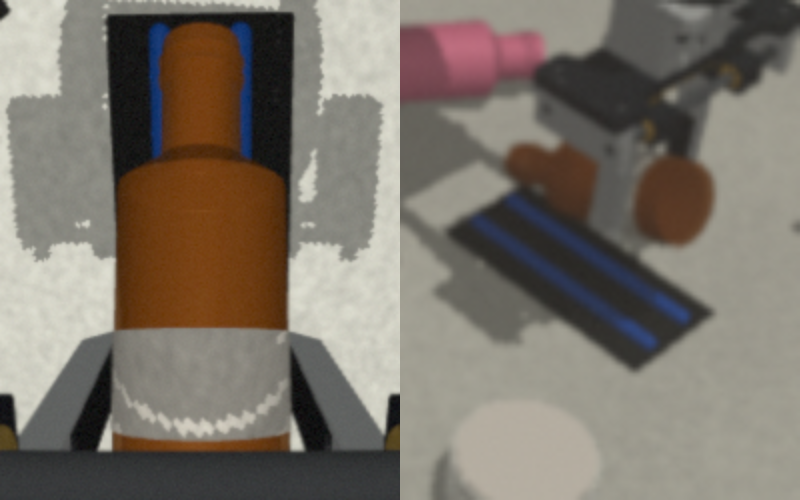

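The 5 N grip holds the bottle nearly level. I'll lower it and let it swing at 3 N.

>>> apply_moves:
  deltas:
    - {"dp":[0,0.02,0],"roll":0,"grip":1}
    - {"dp":[0,0.02,0],"roll":0,"grip":1}
    - {"dp":[0,0,0],"roll":0,"grip":1}
  newtons: 5

```text
time_s: 5.18
ee_pos: [0.5612, 0.3293, 0.0534]
eef_rot: [-1.566, -0.0, 2.087]
force: [-0.4, 1.5, -0.7]
grip_width: 0.0557
```

>>> apply_moves:
  deltas:
    - {"dp":[0,0,0],"roll":0,"grip":1}
    - {"dp":[0,0,0],"roll":0,"grip":1}
    - {"dp":[0,0,0],"roll":0,"grip":1}
    - {"dp":[0,0,0],"roll":0,"grip":1}
  newtons: 3

```text
time_s: 5.68
ee_pos: [0.5625, 0.3299, 0.0568]
eef_rot: [-1.571, 0.0, 2.087]
force: [0.5, 0.2, 0.1]
grip_width: 0.0556
```

```bash
cat >> h.py <<'E'
def rows(tag,box=(215,290),lo=(3,90,40),hi=(18,255,255)):
    "tilt from the wrist view: prints mask extents"
    w=imaging.camera("wrist");cv2.imwrite(f"pics/{tag}.png",w);o=ctrl.get_obs()
    m=cv2.inRange(cv2.cvtColor(w,cv2.COLOR_BGR2HSV),np.array(lo),np.array(hi));m[:,:box[0]]=0;m[:,box[1]:]=0;m[260:]=0
    m=cv2.morphologyEx(m,cv2.MORPH_OPEN,np.ones((5,5)))
    ys=np.flatnonzero(m.any(1));wd=[(int(y),int((m[y]>0).sum()),round(float(np.flatnonzero(m[y]).mean()),1)) for y in ys[::10]]
    print(np.round(o["ee_pos"],4),np.round(o["force"],1),np.round(o["moment"],3),round(o["grip_width"],4));print(ys.min(),ys.max(),wd)
E
python3 - <<'E'
from h import *
rows("w3")
E
```

```text
[0.5625 0.3299 0.0567] [ 0.8 -0.4 -0.2] [0.113 0.064 0.033] 0.0556
66 212 [(66, 6, 249.5), (76, 35, 250.0), (86, 39, 250.0), (96, 40, 250.5), (106, 37, 250.0), (116, 37, 250.0), (126, 37, 250.0), (136, 71, 250.0), (146, 75, 252.0), (156, 75, 252.0), (166, 75, 252.0), (176, 75, 252.0), (186, 75, 252.0), (196, 75, 252.0), (206, 75, 252.0)]
```

```bash
cat >> h.py <<'E'
def model(th,g=.114,rn=.0135,rb=.028,xs=.057):
    "wrist rows of neck-rim top, axis-level and shoulder top for a bottle tilted th, gripped g from mouth"
    from scipy.spatial.transform import Rotation as R
    o=ctrl.get_obs();M=R.from_euler("xyz",o["eef_rot"]).as_matrix();p=np.array(o["ee_pos"])
    a=np.array([0,np.sin(th),np.cos(th)]);up=np.array([0,-np.cos(th),np.sin(th)]);G=np.array([0,-.008,0])
    L=[G+a*g+up*rn,G+a*g,G+a*(g-xs)+up*rb,G+a*(g-xs)]
    return np.round(proj("wrist",[p+M@q for q in L])[:,1],1)
E
python3 - <<'E'
from h import *
for d in range(-10,80,10):print(d,model(np.radians(d)))
E
```

```text
-10 [ 29.5  33.9 167.3 151.3]
0 [ 34.4  42.6 152.7 148.3]
10 [ 44.9  55.3 143.1 148.5]
20 [ 58.8  70.5 138.1 151.3]
30 [ 74.7  87.1 137.  156.3]
40 [ 91.8 104.4 139.1 163. ]
50 [109.5 122.2 143.8 171. ]
60 [127.5 140.3 150.5 180.1]
70 [145.7 158.4 158.8 190.1]
```

The model fits: at 3 N it swings, now about 25° nose-down with the mouth on the mat. I'll raise along an arc about the mouth towards 55°.

>>> apply_moves:
  deltas:
    - {"dp":[0,-0.005,0.003],"roll":0,"grip":1}
    - {"dp":[0,-0.005,0.004],"roll":0,"grip":1}
    - {"dp":[0,-0.005,0.004],"roll":0,"grip":1}
    - {"dp":[0,-0.005,0.005],"roll":0,"grip":1}
    - {"dp":[0,-0.005,0.005],"roll":0,"grip":1}
    - {"dp":[0,-0.005,0.005],"roll":0,"grip":1}
    - {"dp":[0,-0.005,0.006],"roll":0,"grip":1}
    - {"dp":[0,-0.005,0.006],"roll":0,"grip":1}
    - {"dp":[0,0,0],"roll":0,"grip":1}
    - {"dp":[0,0,0],"roll":0,"grip":1}

```text
time_s: 6.98
ee_pos: [0.5294, 0.3111, 0.0964]
eef_rot: [-1.571, 0.0, 2.087]
force: [-0.3, -0.2, -1.2]
grip_width: 0.0559
```

```bash
python3 - <<'E'
from h import *
rows("w4")
for d in range(20,80,10):print(d,model(np.radians(d)))
E
```

```text
[0.5294 0.3111 0.0963] [-0.1 -0.3 -1.5] [0.063 0.02  0.017] 0.0563
102 259 [(102, 9, 250.0), (112, 29, 250.0), (122, 34, 250.5), (132, 31, 250.0), (142, 45, 250.0), (152, 71, 250.0), (162, 73, 251.0), (172, 74, 251.5), (182, 75, 252.0), (192, 75, 252.0), (202, 14, 260.7), (253, 75, 252.0)]
20 [ 58.8  70.4 138.  151.3]
30 [ 74.7  87.  136.9 156.2]
40 [ 91.8 104.4 139.  162.9]
50 [109.5 122.2 143.7 170.9]
60 [127.5 140.2 150.5 180.1]
70 [145.7 158.4 158.8 190. ]
```

>>> apply_moves:
  deltas:
    - {"dp":[0,-0.006,0],"roll":0,"grip":1}
    - {"dp":[0,-0.008,0],"roll":0,"grip":1}
    - {"dp":[0,0,0],"roll":0,"grip":1}
    - {"dp":[0,0,0.05],"roll":0,"grip":1}
    - {"dp":[0,0,0],"roll":0,"grip":1}
    - {"dp":[0,0,0],"roll":0,"grip":1}

```text
time_s: 7.78
ee_pos: [0.4864, 0.2867, 0.111]
eef_rot: [-1.572, 0.0, 2.087]
force: [0.2, 0.0, -1.0]
grip_width: 0.0559
```

```bash
python3 - <<'E'
from h import *
rows("w5")
E
```

```text
[0.4866 0.2869 0.1109] [ 0.  -0.1 -1.2] [ 0.08  -0.016 -0.058] 0.0562
126 259 [(126, 12, 250.5), (136, 29, 250.0), (146, 32, 250.5), (156, 56, 250.5), (166, 68, 250.5), (176, 71, 250.0), (186, 73, 251.0), (196, 28, 253.1), (237, 51, 250.0), (247, 75, 252.0), (257, 75, 252.0)]
```

About 58°, close to the wanted 55°. I'll lock it with a firmer grip and carry it over the thin peg.

>>> apply_moves:
  deltas:
    - {"dp":[0,0,0],"roll":0,"grip":1}
    - {"dp":[0,0,0],"roll":0,"grip":1}
    - {"dp":[0,-0.03,0],"roll":0,"grip":1}
    - {"dp":[0,-0.04,0],"roll":0,"grip":1}
    - {"dp":[0,-0.04,0],"roll":0,"grip":1}
    - {"dp":[0,-0.04,0],"roll":0,"grip":1}
    - {"dp":[0,0,0],"roll":0.1225,"grip":1}
    - {"dp":[0,0,0],"roll":0.1225,"grip":1}
    - {"dp":[0,0,0],"roll":0.1225,"grip":1}
    - {"dp":[0,0,0],"roll":0.1225,"grip":1}
  newtons: 20

```text
time_s: 9.07
ee_pos: [0.486, 0.2865, 0.2604]
eef_rot: [-1.571, 0.0, 1.593]
force: [-0.2, 0.7, -1.7]
grip_width: 0.0553
```

>>> apply_moves:
  deltas:
    - {"dp":[-0.03,0,-0.007],"roll":0,"grip":1}
    - {"dp":[-0.045,0,-0.011],"roll":0,"grip":1}
    - {"dp":[-0.045,0,-0.011],"roll":0,"grip":1}
    - {"dp":[-0.045,0,-0.011],"roll":0,"grip":1}
    - {"dp":[-0.045,0,-0.011],"roll":0,"grip":1}
    - {"dp":[-0.045,0,-0.011],"roll":0,"grip":1}
    - {"dp":[-0.045,0,-0.011],"roll":0,"grip":1}
    - {"dp":[-0.045,0,-0.011],"roll":0,"grip":1}
    - {"dp":[-0.045,0,-0.011],"roll":0,"grip":1}
    - {"dp":[-0.045,0,-0.011],"roll":0,"grip":1}

```text
time_s: 10.32
ee_pos: [0.6036, -0.1472, 0.2604]
eef_rot: [-1.571, -0.0, 1.597]
force: [0.6, 0.6, -1.5]
grip_width: 0.0552
```

>>> apply_moves:
  deltas:
    - {"dp":[-0.045,0,-0.011],"roll":0,"grip":1}
    - {"dp":[-0.045,0,-0.011],"roll":0,"grip":1}
    - {"dp":[-0.02,0,-0.005],"roll":0,"grip":1}
    - {"dp":[0,0,0],"roll":0,"grip":1}
    - {"dp":[0,0,0],"roll":0,"grip":1}

```text
time_s: 10.95
ee_pos: [0.6331, -0.254, 0.2604]
eef_rot: [-1.571, -0.0, 1.598]
force: [0.5, 0.6, -1.5]
grip_width: 0.0556
```

```bash
python3 - <<'E'
from h import *
rows("w6");o=ctrl.get_obs();print(o["eef_rot"],o["qpos"])
for d in range(40,80,10):print(d,model(np.radians(d)))
E
```

```text
[ 0.6331 -0.2538  0.2606] [-0.  -0.4 -0.9] [0.061 0.001 0.051] 0.0554
125 259 [(125, 10, 250.5), (135, 29, 250.0), (145, 33, 250.0), (155, 51, 250.0), (165, 65, 250.0), (175, 69, 250.0), (185, 71, 250.0), (195, 33, 252.8), (237, 52, 250.5), (247, 75, 252.0), (257, 75, 252.0)]
[-1.57086918e+00 -8.05509608e-05  1.59790313e+00] [-4.35024776e-01  5.87204565e-01  1.01308971e+00  1.04630721e-04
  1.54126908e+00 -2.03293099e+00]
40 [ 92.  104.6 139.3 163.1]
50 [109.6 122.3 144.  171.1]
60 [127.6 140.4 150.7 180.2]
70 [145.8 158.5 159.  190.2]
```

View pics/w6.png

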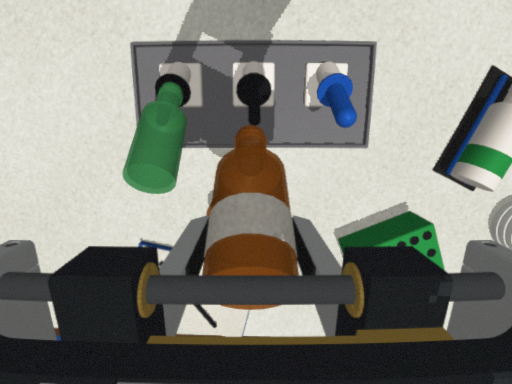

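The wrist view shows the tray squarely. Thin seat at (253,89) with its tip at about (255,122), blue seat at (335,90) with its tip at (347,120), and the green bottle on the left peg. The amber mouth is at about (250,127), just short of the thin peg.

```bash
python3 - <<'E'
from h import *
w=cv2.imread("pics/w6.png");g=cv2.cvtColor(w,cv2.COLOR_BGR2GRAY);h=cv2.cvtColor(w,cv2.COLOR_BGR2HSV)
i=imaging.camera_info("wrist")
P=lambda px,z:np.round(plane("w",px,z,i),4).tolist()
d=((g<45)*255).astype(np.uint8);d[:70]=0;d[128:]=0;d[:,:225]=0;d[:,285:]=0
b=cv2.inRange(h,np.array((100,120,40)),np.array((125,255,255)));b[:,:300]=0;b[:,375:]=0;b[140:]=0
for n,m in(("thin",d),("blue",b)):
    ys=np.flatnonzero(m.any(1));print(n,ys.min(),ys.max(),[(int(y),int(np.flatnonzero(m[y]).min()),int(np.flatnonzero(m[y]).max())) for y in ys[::4]])
print("seats",P([(253,89),(335,90)],.061)); print("tips",P([(255,122),(347,120)],.113))
print("tray corners",P([(132,42),(376,42),(137,147),(368,147)],.016))
yaw=np.radians(1.55);lean=np.array([np.cos(yaw)*.5736,np.sin(yaw)*.5736,.8192])
for S in([.517,-.2515,.061],[.5147,-.1475,.061]):
    S=np.array(S);print("proj seat,tip",np.round(proj("wrist",[S,S+.07*lean]),1).tolist())
E
```

```text
thin 74 125 [(74, 249, 258), (78, 242, 264), (82, 239, 267), (86, 237, 269), (90, 237, 269), (94, 238, 269), (98, 240, 267), (102, 243, 263), (106, 249, 259), (110, 249, 259), (114, 249, 259), (118, 249, 259), (122, 249, 259)]
blue 74 126 [(74, 333, 342), (78, 325, 348), (82, 321, 351), (86, 319, 352), (90, 318, 351), (94, 317, 350), (98, 318, 348), (102, 321, 350), (106, 329, 352), (110, 332, 354), (114, 334, 356), (118, 335, 355), (122, 337, 354), (126, 341, 349)]
seats [[0.5161, -0.2532, 0.061], [0.514, -0.1474, 0.061]]
tips [[0.5583, -0.2502, 0.113], [0.5528, -0.146, 0.113]]
tray corners [[0.4499, -0.4253, 0.016], [0.4407, -0.0812, 0.016], [0.5972, -0.4267, 0.016], [0.588, -0.0759, 0.016]]
proj seat,tip [[254.3, 89.7], [254.9, 120.9]]
proj seat,tip [[334.9, 90.6], [348.1, 121.7]]
```

```bash
python3 - <<'E'
from h import *
for r,z in((125,.180),(131,.1725),(137,.165)):print(np.round(plane("wrist",[(250.2,r)],z)[0],4))
print("grip x",np.round(plane("wrist",[(252,250)],.29)[0],4), proj("wrist",[[.6331,-.2538,.2686]]))
E
```

```text
[ 0.5622 -0.2555  0.18  ]
[ 0.5675 -0.2553  0.1725]
[ 0.5732 -0.2552  0.165 ]
grip x [ 0.6302 -0.2526  0.29  ] [[249.80176644 239.24578294]]
```

>>> apply_moves:
  deltas:
    - {"dp":[0.0053,0.017,0],"roll":0,"grip":1}
    - {"dp":[0,0.0167,0],"roll":0,"grip":1}
    - {"dp":[0,0,0],"roll":0,"grip":1}
    - {"dp":[0,0,0],"roll":0,"grip":1}

```text
time_s: 11.5
ee_pos: [0.6331, -0.2496, 0.2274]
eef_rot: [-1.571, 0.0, 1.597]
force: [0.8, 0.9, -1.6]
grip_width: 0.0556
```

```bash
python3 - <<'E'
from h import *
rows("w7");s=imaging.camera("scene");cv2.imwrite("pics/s7.png",s);w=cv2.imread("pics/w7.png")
cv2.imwrite("pics/v7.png",np.hstack([cv2.resize(w[60:210,190:340],(400,400),interpolation=2),cv2.resize(s[150:260,60:170],(400,400),interpolation=2)]))
E
```

```text
[ 0.6331 -0.2497  0.2276] [ 0.4 -0.  -2. ] [-0.005 -0.    -0.058] 0.0557
125 259 [(125, 9, 250.0), (135, 29, 250.0), (145, 33, 250.0), (155, 51, 250.0), (165, 65, 250.0), (175, 69, 250.0), (185, 71, 250.0), (195, 33, 252.8), (237, 51, 250.0), (247, 75, 252.0), (257, 75, 252.0)]
```

View pics/v7.png

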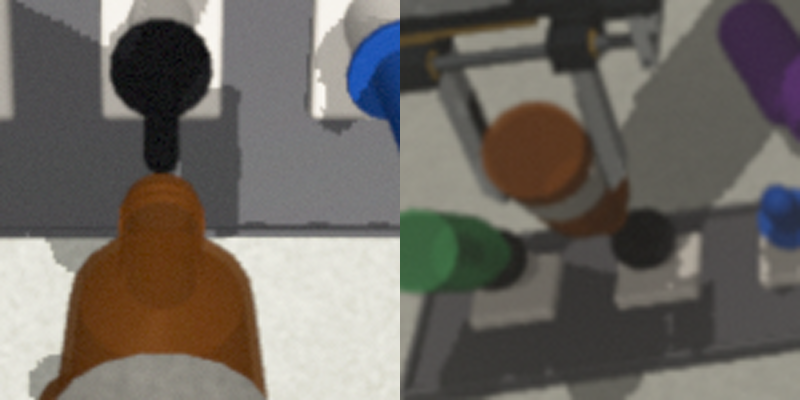

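Laterally aligned: peg and mouth share the same column. I'll start inserting along the peg axis in small steps, watching the force.

>>> apply_moves:
  deltas:
    - {"dp":[0,0.0057,0.004],"roll":0,"grip":1}
    - {"dp":[0,0.0057,0.004],"roll":0,"grip":1}
    - {"dp":[0,0.0057,0.004],"roll":0,"grip":1}
    - {"dp":[0,0.0057,0.004],"roll":0,"grip":1}
    - {"dp":[0,0.0057,0.004],"roll":0,"grip":1}
    - {"dp":[0,0,0],"roll":0,"grip":1}
  newtons: 10

```text
time_s: 12.35
ee_pos: [0.6126, -0.2501, 0.1978]
eef_rot: [-1.57, -0.0, 1.597]
force: [-0.5, 0.2, -1.5]
grip_width: 0.0557
```

```bash
python3 - <<'E'
from h import *
rows("w8");s=imaging.camera("scene");cv2.imwrite("pics/s8.png",s)
E
```

```text
[ 0.6129 -0.2501  0.1982] [ 0.   0.4 -1.2] [0.023 0.016 0.024] 0.0558
125 259 [(125, 13, 250.0), (135, 29, 250.0), (145, 33, 250.0), (155, 53, 250.0), (165, 66, 250.5), (175, 69, 250.0), (185, 71, 250.0), (195, 33, 252.8), (237, 52, 250.5), (247, 75, 252.0), (257, 75, 252.0)]
```

>>> apply_moves:
  deltas:
    - {"dp":[0,0.0057,0.004],"roll":0,"grip":1}
    - {"dp":[0,0.0057,0.004],"roll":0,"grip":1}
    - {"dp":[0,0.0057,0.004],"roll":0,"grip":1}
    - {"dp":[0,0,0],"roll":0,"grip":1}
  newtons: 8

```text
time_s: 12.95
ee_pos: [0.6005, -0.2504, 0.1806]
eef_rot: [-1.57, -0.0, 1.597]
force: [0.2, 0.5, -1.9]
grip_width: 0.056
```

```bash
python3 - <<'E'
from h import *
rows("w9");s=imaging.camera("scene");cv2.imwrite("pics/s9.png",s);w=cv2.imread("pics/w9.png")
cv2.imwrite("pics/v9.png",np.hstack([cv2.resize(w[60:210,190:340],(400,400),interpolation=2),cv2.resize(s[150:260,60:170],(400,400),interpolation=2)]))
E
```

```text
[ 0.6008 -0.2505  0.1811] [-0.   0.3 -0.7] [-0.02  -0.022 -0.01 ] 0.056
125 259 [(125, 12, 250.5), (135, 29, 250.0), (145, 33, 250.0), (155, 53, 250.0), (165, 66, 250.5), (175, 70, 250.5), (185, 71, 250.0), (195, 34, 252.1), (237, 51, 250.0), (247, 75, 252.0), (257, 75, 252.0)]
```

View pics/v9.png

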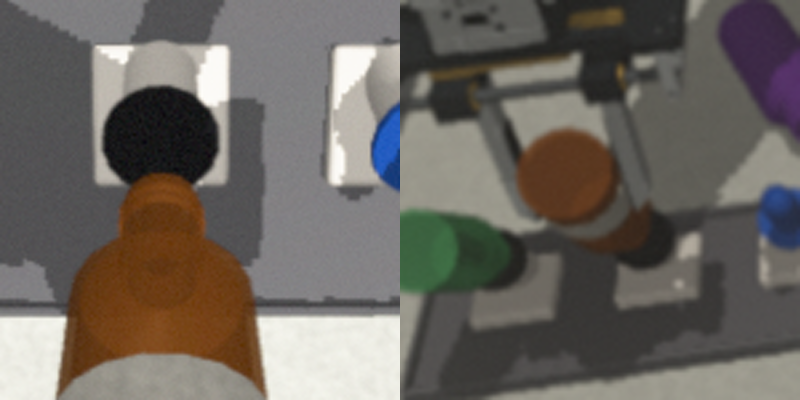

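The peg is inside the neck: no black shaft shows past the rim at crop (162,175), and there is no contact force. Continuing to the seat.

>>> apply_moves:
  deltas:
    - {"dp":[0,0.005,0.0035],"roll":0,"grip":1}
    - {"dp":[0,0.005,0.0035],"roll":0,"grip":1}
    - {"dp":[0,0.005,0.0035],"roll":0,"grip":1}
    - {"dp":[0,0.005,0.0035],"roll":0,"grip":1}
    - {"dp":[0,0.005,0.0035],"roll":0,"grip":1}
    - {"dp":[0,0,0],"roll":0,"grip":1}
    - {"dp":[0,0,0],"roll":0,"grip":1}
  newtons: 6

```text
time_s: 13.92
ee_pos: [0.5836, -0.2509, 0.1564]
eef_rot: [-1.571, 0.0, 1.597]
force: [-0.5, 1.2, -1.1]
grip_width: 0.0559
```

>>> apply_moves:
  deltas:
    - {"dp":[0,0.0025,0.0017],"roll":0,"grip":1}
    - {"dp":[0,0.0025,0.0017],"roll":0,"grip":1}
    - {"dp":[0,0,0],"roll":0,"grip":1}

```text
time_s: 14.3
ee_pos: [0.5804, -0.251, 0.1516]
eef_rot: [-1.572, 0.0, 1.597]
force: [2.5, 0.0, 2.7]
grip_width: 0.0557
```

```bash
python3 - <<'E'
from h import *
rows("w10")
E
```

```text
[ 0.5804 -0.251   0.1516] [ 2.  -0.3  2.3] [ 0.039 -0.587  0.013] 0.0555
125 259 [(125, 9, 250.0), (135, 30, 250.5), (145, 34, 250.5), (155, 51, 250.0), (165, 66, 250.5), (175, 69, 250.0), (185, 72, 250.5), (195, 46, 251.6), (237, 35, 250.0), (247, 75, 252.0), (257, 75, 252.0)]
```

Seat contact, about 4–5 N along the peg axis. One more small push, then release and retreat upward.

>>> apply_moves:
  deltas:
    - {"dp":[0,0.0015,0.001],"roll":0,"grip":1}
    - {"dp":[0,0,0],"roll":0,"grip":1}
    - {"dp":[0,0,0],"roll":0,"grip":-0.3}
    - {"dp":[0,0,0],"roll":0,"grip":-0.7}
    - {"dp":[0,0,0],"roll":0,"grip":-0.7}
    - {"dp":[0,0,0],"roll":0,"grip":-0.7}

```text
time_s: 15.1
ee_pos: [0.5789, -0.251, 0.1495]
eef_rot: [-1.57, -0.0, 1.597]
force: [-0.8, -0.1, 0.1]
grip_width: 0.0798
```

>>> apply_moves:
  deltas:
    - {"dp":[0,-0.02,0],"roll":0,"grip":-0.7}
    - {"dp":[0,-0.04,0],"roll":0,"grip":-0.7}
    - {"dp":[0,-0.05,0],"roll":0,"grip":-0.7}
    - {"dp":[0,-0.03,0],"roll":0,"grip":-0.7}
    - {"dp":[0,0,0],"roll":0,"grip":-0.7}

```text
time_s: 15.72
ee_pos: [0.5795, -0.2512, 0.2919]
eef_rot: [-1.574, 0.002, 1.597]
force: [0.8, 0.7, -1.0]
grip_width: 0.08
```

```bash
python3 - <<'E'
from h import *
w=imaging.camera("wrist");s=imaging.camera("scene");cv2.imwrite("pics/s11.png",s);cv2.imwrite("pics/w11.png",w);o=ctrl.get_obs();print(o["ee_pos"],o["grip_width"])
cv2.imwrite("pics/v11.png",np.hstack([cv2.resize(w[40:240,110:390],(400,286),interpolation=2),cv2.resize(s[150:260,60:214],(400,286),interpolation=2)]))
E
```

```text
[ 0.57884774 -0.25089986  0.28846955] 0.07993293451036276
```

View pics/v11.png

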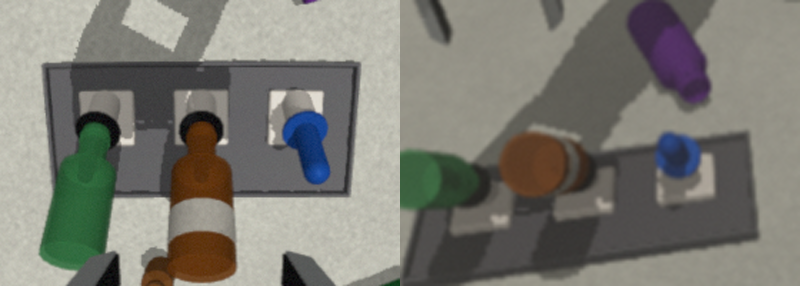

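The amber bottle hangs on the middle peg with its mouth on the black seat, parallel to the green one, and nothing else has moved. Now the white bottle.

>>> apply_moves:
  deltas:
    - {"dp":[0.05,0,-0.0045],"roll":0,"grip":-0.7}
    - {"dp":[0.05,0,-0.0045],"roll":0,"grip":-0.7}
    - {"dp":[0.05,0,-0.0045],"roll":0,"grip":-0.7}
    - {"dp":[0.05,0,-0.0045],"roll":0,"grip":-1}
    - {"dp":[0.05,0,-0.0045],"roll":0,"grip":-1}
    - {"dp":[0.05,0,-0.0045],"roll":0,"grip":-1}
    - {"dp":[0.047,0,-0.004],"roll":0,"grip":-1}
    - {"dp":[0,0.02,0],"roll":0.1483,"grip":-1}
    - {"dp":[0,0.02,0],"roll":0.1483,"grip":-1}
    - {"dp":[0,0.02,0],"roll":0.1483,"grip":-1}

```text
time_s: 17.08
ee_pos: [0.6003, 0.0968, 0.227]
eef_rot: [-1.568, 0.001, 1.147]
force: [-0.1, 0.5, 0.0]
grip_width: 0.0938
```

>>> apply_moves:
  deltas:
    - {"dp":[0,0.01,0],"roll":0,"grip":-1}
    - {"dp":[0,0,0],"roll":0,"grip":-1}

```text
time_s: 17.32
ee_pos: [0.6006, 0.0966, 0.2186]
eef_rot: [-1.569, 0.001, 1.155]
force: [-0.5, 0.5, 0.2]
grip_width: 0.0941
```

```bash
python3 - <<'E'
from h import *
w=imaging.camera("wrist");cv2.imwrite("pics/w12.png",w);o=ctrl.get_obs();print(o["ee_pos"],o["eef_rot"],o["qpos"][5])
h=cv2.cvtColor(w,cv2.COLOR_BGR2HSV)
m=cv2.inRange(h,np.array((45,90,40)),np.array((80,255,255)));m[:,:200]=0;m[:,310:]=0
for c in cv2.findContours(m,0,2)[0]:
    if cv2.contourArea(c)>100: print("green",np.round(cv2.boxPoints(cv2.minAreaRect(c)),1).tolist())
print([int(v) for v in h[100,200:310:4,2]])
cv2.imwrite("pics/w12c.png",cv2.resize(w[50:270,130:370],None,fx=2,fy=2,interpolation=2))
E
```

```text
[0.60092111 0.09665403 0.21953677] [-1.57034396e+00  2.31948632e-04  1.15477030e+00] -1.0554761589757884
green [[200.0, 304.0], [269.0, 304.0], [269.0, 344.0], [200.0, 344.0]]
green [[204.0, 252.0], [253.0, 252.0], [253.0, 275.0], [204.0, 275.0]]
green [[225.89999389648438, 173.0], [274.0, 172.0], [274.5, 197.6999969482422], [226.39999389648438, 198.6999969482422]]
[117, 112, 124, 179, 175, 26, 27, 24, 58, 140, 175, 195, 212, 210, 196, 178, 134, 34, 28, 28, 99, 181, 187, 188, 176, 175, 179, 180]
```

View pics/w12c.png

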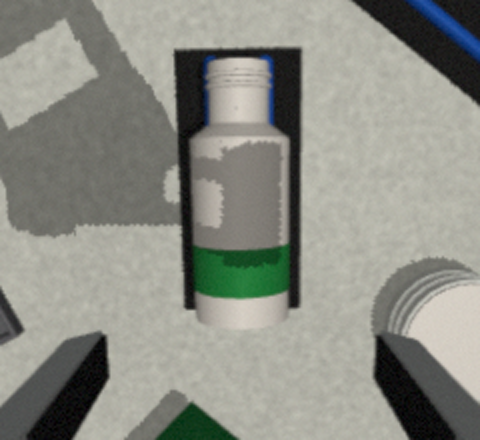

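The white bottle is centred and aligned: mouth at wrist pixel (249.5,78.5), base at (251,213). The dish stack is right of the right finger and the tube rack is below. I'll check clearances numerically.

```bash
python3 - <<'E'
from h import *
from scipy.spatial.transform import Rotation as R
o=ctrl.get_obs();M=R.from_euler("xyz",o["eef_rot"]).as_matrix();p=np.array(o["ee_pos"])
T=lambda P:np.round((np.array(P)-p)@M,4).tolist()
print("mouth rim,base (tool)",T(plane("wrist",[(249.5,78.5)],.045)),T(plane("wrist",[(249.5,78.5)],.037)),T(plane("wrist",[(251,213)],.037)),T(plane("wrist",[(250.2,175)],.037)))
print("dish rim px (tool)",T(plane("wrist",[(130+415/2,50+300/2),(130+390/2,50+330/2)],.045)),T(plane("top",[(213,147)],.045)))
print("tube rack near corner",T(plane("top",[(268,126),(276,153),(319,131)],.065)), T(plane("wrist",[(130+190/2,50+403/2)],.065)))
E
```

```text
mouth rim,base (tool) [[-0.0007, 0.1746, 0.1257]] [[-0.0007, 0.1826, 0.127]] [[0.001, 0.1825, -0.0442]] [[0.0, 0.1825, 0.008]]
dish rim px (tool) [[0.1148, 0.1745, -0.0239], [0.0996, 0.1745, -0.0445]] [[0.1473, 0.1745, -0.0473]]
tube rack near corner [[0.0218, 0.1545, -0.1644], [-0.0316, 0.1545, -0.0996], [-0.1196, 0.1545, -0.2094]] [[-0.0327, 0.1545, -0.0875]]
```

>>> apply_moves:
  deltas:
    - {"dp":[0,0.04,0],"roll":0,"grip":-1}
    - {"dp":[0,0.04,0],"roll":0,"grip":-1}
    - {"dp":[0,0.04,0],"roll":0,"grip":-1}
    - {"dp":[0,0.04,0],"roll":0,"grip":-1}
    - {"dp":[0,0.02,0],"roll":0,"grip":-1}
    - {"dp":[0,0.0105,0],"roll":0,"grip":-1}
    - {"dp":[0,0,0],"roll":0,"grip":-1}
    - {"dp":[0,0,0],"roll":0,"grip":1}
    - {"dp":[0,0,0],"roll":0,"grip":1}
    - {"dp":[0,0,0],"roll":0,"grip":1}
  newtons: 4

```text
time_s: 18.62
ee_pos: [0.6012, 0.0967, 0.0297]
eef_rot: [-1.571, -0.0, 1.152]
force: [0.3, -0.8, 0.3]
grip_width: 0.0676
```

>>> apply_moves:
  deltas:
    - {"dp":[0,0,0],"roll":0,"grip":1}
    - {"dp":[0,0,0],"roll":0,"grip":1}
    - {"dp":[0,0,0],"roll":0,"grip":1}

```text
time_s: 19.0
ee_pos: [0.601, 0.0965, 0.0293]
eef_rot: [-1.571, 0.0, 1.152]
force: [-1.0, -3.4, 3.4]
grip_width: 0.0617
```

>>> apply_moves:
  deltas:
    - {"dp":[0,-0.007,0.001],"roll":0,"grip":1}
    - {"dp":[0,-0.007,0.002],"roll":0,"grip":1}
    - {"dp":[0,-0.007,0.002],"roll":0,"grip":1}
    - {"dp":[0,-0.007,0.003],"roll":0,"grip":1}
    - {"dp":[0,0,0],"roll":0,"grip":1}
    - {"dp":[0,0,0],"roll":0,"grip":1}

```text
time_s: 19.75
ee_pos: [0.5936, 0.0999, 0.0571]
eef_rot: [-1.571, 0.0, 1.152]
force: [0.0, -0.2, -1.2]
grip_width: 0.0618
```

```bash
cat >> h.py <<'E'
def white(tag,g=.123):
    w=imaging.camera("wrist");cv2.imwrite(f"pics/{tag}.png",w);o=ctrl.get_obs()
    h=cv2.cvtColor(w,cv2.COLOR_BGR2HSV);m=cv2.inRange(h,np.array((45,90,40)),np.array((80,255,255)));m[:,:200]=0;m[:,310:]=0
    ys=[y for y in range(100,260) if m[y,250]]
    print(np.round(o["ee_pos"],4),np.round(o["force"],1),round(o["grip_width"],4),"band",ys[:1],ys[-1:])
    print("V col250",[int(v) for v in h[40:170:3,250,2]])
    for d in range(0,80,10):print(d,model(np.radians(d),g,.0185,.031,.050))
E
python3 - <<'E'
from h import *
white("w13")
E
```

```text
[0.5936 0.0999 0.057 ] [ 0.6 -0.  -1.4] 0.0617 band [214] [259]
V col250 [195, 211, 209, 212, 183, 206, 209, 183, 210, 212, 208, 211, 211, 211, 212, 213, 212, 211, 134, 154, 210, 212, 210, 211, 212, 212, 211, 213, 213, 212, 183, 146, 140, 141, 141, 140, 142, 142, 141, 143, 143, 144, 142, 142]
0 [ 11.1  25.2 119.1 120.6]
10 [ 24.6  41.  111.1 122.9]
20 [ 41.3  58.8 108.9 128.2]
30 [ 59.7  77.5 111.2 135.9]
40 [ 78.9  96.7 116.9 145.3]
50 [ 98.3 116.  125.1 156. ]
60 [117.9 135.3 135.2 167.7]
70 [137.4 154.6 146.7 180.1]
```

>>> apply_moves:
  deltas:
    - {"dp":[0,-0.006,0.003],"roll":0,"grip":1}
    - {"dp":[0,-0.006,0.004],"roll":0,"grip":1}
    - {"dp":[0,-0.006,0.004],"roll":0,"grip":1}
    - {"dp":[0,-0.006,0.005],"roll":0,"grip":1}
    - {"dp":[0,-0.006,0.005],"roll":0,"grip":1}
    - {"dp":[0,-0.006,0.006],"roll":0,"grip":1}
    - {"dp":[0,-0.006,0.006],"roll":0,"grip":1}
    - {"dp":[0,0,0],"roll":0,"grip":1}
    - {"dp":[0,0,0],"roll":0,"grip":1}
  newtons: 3

```text
time_s: 20.92
ee_pos: [0.5635, 0.1134, 0.0991]
eef_rot: [-1.571, -0.0, 1.152]
force: [-0.3, -0.8, -0.4]
grip_width: 0.0622
```

```bash
sed -i 's/h\[40:170:3,250,2\]/h[0:170:3,250,2]/; s/\.0185,\.031,\.050)/.0185,.0185,.036)/' h.py; python3 - <<'E'
from h import *
w=cv2.imread("pics/w13.png");print([int(v) for v in cv2.cvtColor(w,cv2.COLOR_BGR2HSV)[0:50:3,250,2]])
white("w14")
E
```

```text
[193, 190, 190, 190, 193, 193, 194, 191, 186, 187, 196, 195, 191, 192, 211, 212, 209]
[0.5636 0.1133 0.099 ] [ 0.1  0.  -0.1] 0.0622 band [195] [244]
V col250 [193, 193, 189, 193, 194, 193, 194, 189, 190, 184, 182, 194, 195, 200, 196, 197, 198, 187, 189, 196, 197, 195, 197, 195, 197, 193, 195, 189, 198, 188, 187, 209, 185, 204, 187, 186, 188, 169, 170, 184, 187, 185, 188, 186, 185, 186, 187, 163, 142, 138, 140, 140, 142, 138, 140, 139, 142]
0 [11.  25.2 90.7 95. ]
10 [ 24.6  41.   90.7 100. ]
20 [ 41.3  58.8  95.4 108.2]
30 [ 59.7  77.5 103.5 118.6]
40 [ 78.9  96.7 113.9 130.6]
50 [ 98.3 116.  126.  143.7]
60 [117.9 135.3 139.3 157.6]
70 [137.4 154.6 153.4 172.1]
```

>>> apply_moves:
  deltas:
    - {"dp":[0,-0.006,0.006],"roll":0,"grip":1}
    - {"dp":[0,-0.006,0.007],"roll":0,"grip":1}
    - {"dp":[0,-0.006,0.007],"roll":0,"grip":1}
    - {"dp":[0,-0.006,0],"roll":0,"grip":1}
    - {"dp":[0,0,0],"roll":0,"grip":1}
    - {"dp":[0,0,0],"roll":0,"grip":1}

```text
time_s: 21.72
ee_pos: [0.5453, 0.1214, 0.123]
eef_rot: [-1.571, 0.0, 1.152]
force: [-0.7, 1.1, -1.7]
grip_width: 0.0621
```

```bash
python3 - <<'E'
from h import *
white("w15");w=cv2.imread("pics/w15.png");cv2.imwrite("pics/v15.png",np.hstack([cv2.resize(w[60:270,150:350],(400,420),interpolation=2),cv2.resize(cv2.imread("pics/w14.png")[60:270,150:350],(400,420),interpolation=2)]))
E
```

```text
[0.5452 0.1214 0.1229] [ 0.6  0.7 -1.4] 0.0619 band [188] [227]
V col250 [197, 199, 197, 201, 193, 197, 197, 194, 197, 204, 198, 198, 201, 198, 201, 204, 200, 199, 196, 192, 190, 201, 201, 205, 206, 206, 199, 196, 205, 201, 201, 200, 202, 202, 203, 198, 206, 207, 136, 159, 165, 221, 140, 138, 168, 166, 167, 170, 166, 167, 152, 136, 137, 135, 137, 135, 137]
0 [11.1 25.2 90.8 95. ]
10 [ 24.7  41.1  90.8 100. ]
20 [ 41.4  58.8  95.5 108.2]
30 [ 59.7  77.6 103.5 118.6]
40 [ 78.9  96.7 114.  130.6]
50 [ 98.4 116.  126.1 143.7]
60 [117.9 135.3 139.3 157.6]
70 [137.4 154.6 153.4 172.1]
```

```bash
python3 - <<'E'
from h import *
from scipy.spatial.transform import Rotation as R
o=ctrl.get_obs();M=R.from_euler("xyz",o["eef_rot"]).as_matrix();p=np.array(o["ee_pos"])
T=np.linalg.inv(np.block([[M,p[:,None]],[np.zeros((1,3)),1]]))@np.array(imaging.camera_info("wrist")["world_from_camera"])  # tool_from_cam
info=dict(imaging.camera_info("wrist"));info["world_from_camera"]=T
def ab(px,ytool):
    O,d=ray("w",[px],info);d=d[0];return O+d*(ytool-O[1])/d[1]
yt=.2195-.068   # tool y of top surface in w12 (0.1515)
h12=cv2.cvtColor(cv2.imread("pics/w12.png"),cv2.COLOR_BGR2HSV)
def band(h):
    c=[y for y in range(150,262) if h[y,250,1]>90 and 45<h[y,250,0]<80];return c[0],c[-1]
b=band(h12);zb=ab((250,b[0]),yt)[2];g=.123;mz=.123
print("band12",b,"tool z",zb)   # mouth at tool z=g
K=np.array(info["K"]);Ti=np.linalg.inv(T)
for th in range(0,75,5):
    t=np.radians(th);a=np.array([0,np.sin(t),np.cos(t)]);u=np.array([0,-np.cos(t),np.sin(t)])
    q=np.array([0,-.008,0])+a*zb+u*.031
    r=cv2.projectPoints(q.reshape(1,1,3),cv2.Rodrigues(Ti[:3,:3])[0],Ti[:3,3],K,np.array(info["D"],float))[0].ravel()
    print(th,np.round(r[1],1),end="; ")
for n in("w13","w14","w15"):print(n,band(cv2.cvtColor(cv2.imread(f"pics/{n}.png"),cv2.COLOR_BGR2HSV)))
E
```

```text
band12 (175, 198) tool z 0.013460343300074229
0 239.5; 5 233.7; 10 228.1; 15 222.6; 20 217.3; 25 212.3; 30 207.7; 35 203.5; 40 199.8; 45 196.5; 50 193.6; 55 191.2; 60 189.3; 65 187.9; 70 186.9; w13 (214, 261)
w14 (195, 244)
w15 (188, 227)
```

View pics/v15.png

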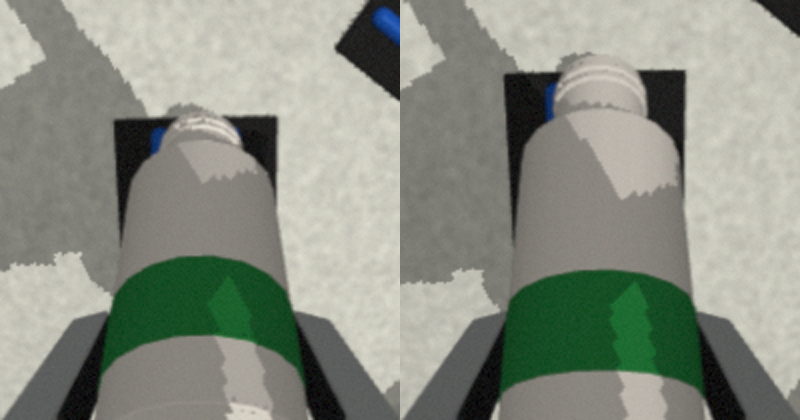

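Wrist rows (rim about 115, band about 188) put the white bottle at about 59–60°, slightly over 55°. I'll press the mouth lightly on the mat to bring it back about 4°, then lock the grip and lift.

>>> apply_moves:
  deltas:
    - {"dp":[0,0.006,0],"roll":0,"grip":1}
    - {"dp":[0,0.006,0],"roll":0,"grip":1}
    - {"dp":[0,0.003,0],"roll":0,"grip":1}
    - {"dp":[0,0.002,-0.001],"roll":0,"grip":1}
    - {"dp":[0,0,0],"roll":0,"grip":1}
  newtons: 4

```text
time_s: 22.4
ee_pos: [0.5458, 0.121, 0.1057]
eef_rot: [-1.57, 0.001, 1.152]
force: [-0.5, -1.2, -1.5]
grip_width: 0.0618
```

```bash
python3 - <<'E'
from h import *
white("w16")
E
```

```text
[0.5458 0.1211 0.1058] [-0.7 -1.5 -0.3] 0.062 band [203] [248]
V col250 [199, 197, 198, 199, 196, 194, 201, 204, 196, 196, 200, 198, 201, 200, 202, 197, 195, 193, 190, 196, 204, 202, 203, 204, 203, 194, 194, 202, 202, 202, 200, 203, 202, 202, 197, 200, 178, 191, 194, 219, 183, 181, 155, 143, 182, 183, 182, 181, 181, 139, 140, 136, 136, 137, 140, 139, 143]
0 [11.1 25.2 90.8 95. ]
10 [ 24.7  41.1  90.8 100. ]
20 [ 41.4  58.8  95.5 108.2]
30 [ 59.7  77.6 103.5 118.6]
40 [ 78.9  96.7 114.  130.6]
50 [ 98.4 116.  126.1 143.7]
60 [117.9 135.3 139.3 157.6]
70 [137.4 154.6 153.4 172.1]
```

>>> apply_moves:
  deltas:
    - {"dp":[0,0,0],"roll":0,"grip":1}
    - {"dp":[0,0,0],"roll":0,"grip":1}
    - {"dp":[0,-0.02,0],"roll":0,"grip":1}
    - {"dp":[0,-0.045,0],"roll":0,"grip":1}
    - {"dp":[0,-0.045,0],"roll":0,"grip":1}
    - {"dp":[0,-0.045,0],"roll":0,"grip":1}
    - {"dp":[0,0,0],"roll":-0.1113,"grip":1}
    - {"dp":[0,0,0],"roll":-0.1113,"grip":1}
    - {"dp":[0,0,0],"roll":-0.1113,"grip":1}
    - {"dp":[0,0,0],"roll":-0.1113,"grip":1}
  newtons: 20

```text
time_s: 23.7
ee_pos: [0.546, 0.1213, 0.261]
eef_rot: [-1.571, -0.0, 1.601]
force: [-0.2, -0.6, -0.9]
grip_width: 0.0617
```

>>> apply_moves:
  deltas:
    - {"dp":[-0.03,0,-0.009],"roll":0,"grip":1}
    - {"dp":[-0.045,0,-0.014],"roll":0,"grip":1}
    - {"dp":[-0.045,0,-0.014],"roll":0,"grip":1}
    - {"dp":[-0.045,0,-0.014],"roll":0,"grip":1}
    - {"dp":[-0.045,0,-0.014],"roll":0,"grip":1}
    - {"dp":[-0.04,0,-0.014],"roll":0,"grip":1}
    - {"dp":[-0.019,0,-0.006],"roll":0,"grip":1}
    - {"dp":[0,0,0],"roll":0,"grip":1}
    - {"dp":[0,0,0],"roll":0,"grip":1}

```text
time_s: 24.82
ee_pos: [0.6381, -0.1442, 0.2612]
eef_rot: [-1.571, -0.0, 1.598]
force: [0.7, -0.3, -1.9]
grip_width: 0.062
```

```bash
python3 - <<'E'
from h import *
white("w17");o=ctrl.get_obs();print(o["eef_rot"])
w=cv2.imread("pics/w17.png");h=cv2.cvtColor(w,cv2.COLOR_BGR2HSV)
for y in range(90,200,4):
    print(y,"".join("#" if v>120 and s<60 else("b" if 100<hh<125 and s>120 else ("+" if s>90 else ".")) for hh,s,v in h[y,200:300:2]), int(h[y,250,2]))
E
```

```text
[ 0.6381 -0.1442  0.2614] [ 0.   0.6 -2.1] 0.0614 band [202] [247]
V col250 [141, 145, 144, 141, 142, 145, 141, 148, 139, 141, 142, 142, 66, 63, 81, 83, 81, 82, 93, 157, 155, 154, 123, 112, 109, 110, 114, 113, 114, 112, 111, 117, 118, 112, 121, 126, 133, 160, 161, 156, 160, 158, 155, 154, 157, 159, 158, 158, 158, 158, 159, 158, 158, 157, 159, 159, 157]
0 [10.8 24.9 90.4 94.7]
10 [24.4 40.8 90.5 99.8]
20 [ 41.1  58.7  95.2 108. ]
30 [ 59.5  77.4 103.3 118.5]
40 [ 78.7  96.6 113.8 130.5]
50 [ 98.2 115.9 125.9 143.6]
60 [117.8 135.3 139.2 157.5]
70 [137.3 154.6 153.3 172. ]
[-1.57106478e+00 -1.54652477e-04  1.59863133e+00]
90 ...............##.bbbbbbbbbbbbbbb.##.##########..# 111
94 ...............####bbbbbbbbbbbbb####..#########..# 115
98 ...............######bbbbbbbbb######..#########..# 113
102 ....................bbbbbbbbbbb.......#########..# 121
106 ....................bbbbbbbbbbb.......#########..# 130
110 .....................########.+.......#########..# 154
114 ..................##############.....##########..# 161
118 ................##################...##########..# 160
122
[... 476 characters left out ...]
############################################### 157
158 ################################################## 156
162 ################################################## 159
166 ################################################## 158
170 ################################################## 159
174 ################################################## 158
178 ################################################## 157
182 ################################################## 157
186 ################################################## 158
190 ################################################## 156
194 ################################################## 157
198 ################################################## 158
```

```bash
python3 - <<'E'
from h import *
from scipy.spatial.transform import Rotation as R
from scipy.optimize import least_squares
o=ctrl.get_obs();M=R.from_euler("xyz",o["eef_rot"]).as_matrix();p=np.array(o["ee_pos"])
T=np.linalg.inv(np.block([[M,p[:,None]],[np.zeros((1,3)),1]]))@np.array(imaging.camera_info("wrist")["world_from_camera"])
info=dict(imaging.camera_info("wrist"));info["world_from_camera"]=T;Ti=np.linalg.inv(T)
def z12(r):
    O,d=ray("w",[(250,r)],info);d=d[0];return (O+d*(.1515-O[1])/d[1])[2]
z1,z2=z12(174.5),z12(198.5);print(z1,z2)
def rows_(v,pts):
    t,dy,dz=v;a=np.array([0,np.sin(t),np.cos(t)]);u=np.array([0,-np.cos(t),np.sin(t)])
    P=[np.array([0,-.008+dy,dz])+a*x+u*r for x,r in pts]
    return cv2.projectPoints(np.array(P).reshape(-1,1,3),cv2.Rodrigues(Ti[:3,:3])[0],Ti[:3,3],np.array(info["K"]),np.array(info["D"],float))[0].reshape(-1,2)[:,1]
pts=[(.1235,.0185),(z1,.031),(z2,.031)]
for n,ob in(("w13",(40,213.5,261.5)),("w14",(87.5,194.5,244.5)),("w15",(114.5,187.5,227.5)),("w17",(108.8,201.5,247.5))):
    s=least_squares(lambda v:rows_(v,pts)-ob,[.9,0,0],x_scale=[.1,.01,.01]);t,dy,dz=s.x
    print(n,"deg",np.degrees(t).round(1),"slip mm",(s.x[1:]*1e3).round(1),"mouth tool yz",np.round([-.008+dy+.1235*np.sin(t),dz+.1235*np.cos(t)],4),"side rows x36,x50",rows_(s.x,[(.0875,0),(.0735,0)]).round(0))
print("mouth lateral",np.round(plane("wrist",[(249.5,115)],.165),4), proj("wrist",[[.5145,-.1475,.061],[.5547,-.1465,.1183]]).round(1))
E
```

```text
0.01401685843857401 -0.015598984825941034
w13 deg 10.6 slip mm [24.3 -1.1] mouth tool yz [0.0389 0.1203] side rows x36,x50 [104. 124.]
w14 deg 44.9 slip mm [0.4 0.4] mouth tool yz [0.0797 0.0878] side rows x36,x50 [136. 149.]
w15 deg 59.0 slip mm [-0.3  0.9] mouth tool yz [0.0975 0.0645] side rows x36,x50 [155. 165.]
w17 deg 51.7 slip mm [ 1.4 -6.2] mouth tool yz [0.0903 0.0703] side rows x36,x50 [153. 165.]
mouth lateral [[ 0.5579 -0.1467  0.165 ]] [[250.1  83.5]
 [249.9 113.8]]
```

The fit gives a tilt of about 52° (55° wanted, within the bore's play), with the bottle slid about 6 mm in the pads. Mouth at (0.568, -0.146, 0.171). The blue peg projects to column 250 and the neck is centred at 249.5, so it is aligned.

>>> apply_moves:
  deltas:
    - {"dp":[0,0.016,-0.001],"roll":0,"grip":1}
    - {"dp":[0,0.016,0],"roll":0,"grip":1}
    - {"dp":[0,0,0],"roll":0,"grip":1}
    - {"dp":[0,0.0057,0.004],"roll":0,"grip":1}
    - {"dp":[0,0.0057,0.004],"roll":0,"grip":1}
    - {"dp":[0,0.0057,0.004],"roll":0,"grip":1}
    - {"dp":[0,0.0028,0.002],"roll":0,"grip":1}
    - {"dp":[0,0,0],"roll":0,"grip":1}
  newtons: 12

```text
time_s: 25.88
ee_pos: [0.6251, -0.1459, 0.2092]
eef_rot: [-1.571, -0.0, 1.597]
force: [0.1, 0.2, -1.6]
grip_width: 0.0619
```

```bash
python3 - <<'E'
from h import *
w=imaging.camera("wrist");cv2.imwrite("pics/w18.png",w);o=ctrl.get_obs();print(o["ee_pos"],o["force"])
h=cv2.cvtColor(w,cv2.COLOR_BGR2HSV)
for y in range(70,146,3):
    print(y,"".join("#" if v>120 and s<60 else("b" if 100<hh<125 and s>120 else ("+" if s>90 else ".")) for hh,s,v in h[y,200:300:2]), int(h[y,250,2]))
E
```

```text
[ 0.62528811 -0.1459207   0.2094289 ] [ 0.42335154 -0.18813813 -1.91345649]
70 ...........##########.bbbbbbbb.################### 114
73 ..............#####bbbbbbbbbbbbb.################# 114
76 ..............####bbbbbbbbbbbbbbbb################ 110
79 ..............###bbbbbbbbbbbbbbbbbb############### 110
82 ..............##bbbbbbbbbbbbbbbbbbbb############## 115
85 ..............##bbbbbbbbbbbbbbbbbbbb############## 111
88 ..............##bbbbbbbbbbbbbbbbbbbb############## 116
91 ..............##bbbbbbbbbbbbbbbbbbbb############## 113
94 ..............##+bbbbbbbbbbbbbbbbbbb##...######### 116
97 ..............###bbbbbbbbbbbbbbbbbb###....######## 113
100 ..............####bbbbbbbbbbbbbbbb####....######## 115
103 ..............#####.bbbbbbbbbbbb.#####....######## 114
106 ...............#####+bbbbbbbbbbb#####.....######## 115
109 ....................b+#####.bbbb..........######## 138
112 ...................############+..........######## 158
115 .................################.........######## 161
118 ................##################........######## 163
121 ...............###################........######## 155
124 ...............####################.......######## 158
127 ..............######################......######## 160
130 ..............######################.....######### 154
133 ..............######################......######## 157
136 .............########################.....######## 159
139 ............###########################...######## 159
142 ..........###############################.#######. 158
145 .........########################################. 157
```

>>> apply_moves:
  deltas:
    - {"dp":[0.0013,0,0],"roll":0,"grip":1}
    - {"dp":[0,0.0041,0.0029],"roll":0,"grip":1}
    - {"dp":[0,0.0041,0.0029],"roll":0,"grip":1}
    - {"dp":[0,0.0041,0.0029],"roll":0,"grip":1}
    - {"dp":[0,0,0],"roll":0,"grip":1}
  newtons: 10

```text
time_s: 26.55
ee_pos: [0.6162, -0.1449, 0.1966]
eef_rot: [-1.57, -0.0, 1.597]
force: [0.6, -0.6, -2.2]
grip_width: 0.0615
```

>>> apply_moves:
  deltas:
    - {"dp":[0,0.0041,0.0029],"roll":0,"grip":1}
    - {"dp":[0,0.0041,0.0029],"roll":0,"grip":1}
    - {"dp":[0,0.0041,0.0029],"roll":0,"grip":1}
    - {"dp":[0,0,0],"roll":0,"grip":1}
  newtons: 8

```text
time_s: 27.05
ee_pos: [0.6075, -0.145, 0.1843]
eef_rot: [-1.57, -0.0, 1.597]
force: [0.3, -0.2, -2.1]
grip_width: 0.062
```

```bash
python3 - <<'E'
from h import *
w=imaging.camera("wrist");cv2.imwrite("pics/w19.png",w);o=ctrl.get_obs();print(o["ee_pos"],o["force"],o["moment"])
h=cv2.cvtColor(w,cv2.COLOR_BGR2HSV)
print([y for y in range(150,262) if h[y,250,1]>90 and 45<h[y,250,0]<80][::40])
for y in range(82,146,3):
    print(y,"".join("#" if v>120 and s<60 else("b" if 100<hh<125 and s>120 else ("+" if s>90 else ".")) for hh,s,v in h[y,200:300:2]), int(h[y,250,2]))
E
```

```text
[ 0.60774517 -0.1450666   0.18460416] [ 0.58867149 -0.06862507 -1.66448909] [0.07337854 0.0104639  0.0419359 ]
[202, 242]
82 .............#########.bbbb+###################### 119
85 .............######bbbbbbbbbbbb+################## 115
88 .............####.bbbbbbbbbbbbbbb################# 107
91 .............###bbbbbbbbbbbbbbbbbb.############### 109
94 .............##+bbbbbbbbbbbbbbbbbbb############### 112
97 .............##bbbbbbbbbbbbbbbbbbbbb##......###### 112
100 .............##bbbbbbbbbbbbbbbbbbbbb##.......##### 112
103 .............#.bbbbbbbbbbbbbbbbbbbbb##.......##### 113
106 .............##bbbbbbbbbbbbbbbbbbbbb##.......##### 113
109 .............##bbbbbbb.####+bbbbbbb+##......###### 134
112 .............###bbb############bbbb###......###### 155
115 .............####################+####......###### 161
118 .............#########################.......##### 161
121 ...............###################...........##### 157
124 ...............####################..........##### 159
127 ..............######################.........##### 160
130 ..............######################.........##### 151
133 ..............######################.........##### 159
136 ..............#######################.......###### 159
139 ............###########################.....###### 158
142 ..........###############################...###### 159
145 .........#################################..###### 159
```

>>> apply_moves:
  deltas:
    - {"dp":[0,0.005,0.0035],"roll":0,"grip":1}
    - {"dp":[0,0.005,0.0035],"roll":0,"grip":1}
    - {"dp":[0,0.005,0.0035],"roll":0,"grip":1}
    - {"dp":[0,0.005,0.0035],"roll":0,"grip":1}
    - {"dp":[0,0.005,0.0035],"roll":0,"grip":1}
    - {"dp":[0,0,0],"roll":0,"grip":1}
  newtons: 6

```text
time_s: 27.85
ee_pos: [0.59, -0.1455, 0.1593]
eef_rot: [-1.57, -0.0, 1.597]
force: [0.1, 0.1, -1.6]
grip_width: 0.062
```

>>> apply_moves:
  deltas:
    - {"dp":[0,0.0025,0.0017],"roll":0,"grip":1}
    - {"dp":[0,0.0025,0.0017],"roll":0,"grip":1}
    - {"dp":[0,0,0],"roll":0,"grip":1}

```text
time_s: 28.22
ee_pos: [0.5868, -0.1456, 0.1544]
eef_rot: [-1.57, -0.0, 1.597]
force: [-0.3, -0.8, -1.3]
grip_width: 0.0616
```

>>> apply_moves:
  deltas:
    - {"dp":[0,0.0016,0.0011],"roll":0,"grip":1}
    - {"dp":[0,0.0016,0.0011],"roll":0,"grip":1}
    - {"dp":[0,0,0],"roll":0,"grip":1}

```text
time_s: 28.6
ee_pos: [0.5855, -0.146, 0.1525]
eef_rot: [-1.574, 0.001, 1.597]
force: [4.2, -0.5, 4.7]
grip_width: 0.062
```

>>> apply_moves:
  deltas:
    - {"dp":[0,0.0016,0.0011],"roll":0,"grip":1}
    - {"dp":[0,0,0],"roll":0,"grip":1}

```text
time_s: 28.85
ee_pos: [0.5845, -0.146, 0.1509]
eef_rot: [-1.574, 0.001, 1.597]
force: [3.2, -0.9, 5.3]
grip_width: 0.062
```

Seat contact on the blue peg too. Release and retreat.

>>> apply_moves:
  deltas:
    - {"dp":[0,0,0],"roll":0,"grip":-0.4}
    - {"dp":[0,0,0],"roll":0,"grip":-0.75}
    - {"dp":[0,0,0],"roll":0,"grip":-0.75}
    - {"dp":[0,0,0],"roll":0,"grip":-0.75}
    - {"dp":[0,-0.02,0],"roll":0,"grip":-0.75}
    - {"dp":[0,-0.04,0],"roll":0,"grip":-0.75}
    - {"dp":[0,-0.05,0],"roll":0,"grip":-0.75}
    - {"dp":[0,-0.03,0],"roll":0,"grip":-0.75}
    - {"dp":[0,0,0],"roll":0,"grip":-0.75}
    - {"dp":[0,0,0],"roll":0,"grip":-0.75}

```text
time_s: 30.1
ee_pos: [0.5833, -0.1456, 0.2885]
eef_rot: [-1.569, -0.001, 1.597]
force: [-0.4, 0.0, 0.1]
grip_width: 0.0822
```

```bash
python3 - <<'E'
from h import *
w=imaging.camera("wrist");s=imaging.camera("scene");t=imaging.camera("top");o=ctrl.get_obs();print(o["ee_pos"],o["grip_width"],o["force"])
cv2.imwrite("pics/w20.png",w);cv2.imwrite("pics/s20.png",s);cv2.imwrite("pics/t20.png",t)
cv2.imwrite("pics/v20.png",np.vstack([np.hstack([cv2.resize(w[30:240,110:390],(400,300),interpolation=2),cv2.resize(s[150:260,60:207],(400,300),interpolation=2)]),np.hstack([cv2.resize(s,(400,300)),cv2.resize(t,(400,300))])]))
E
```

```text
[ 0.58338063 -0.145624    0.28851384] 0.08189330103808534 [-0.084134   -0.56323093 -0.90003375]
```

View pics/v20.png

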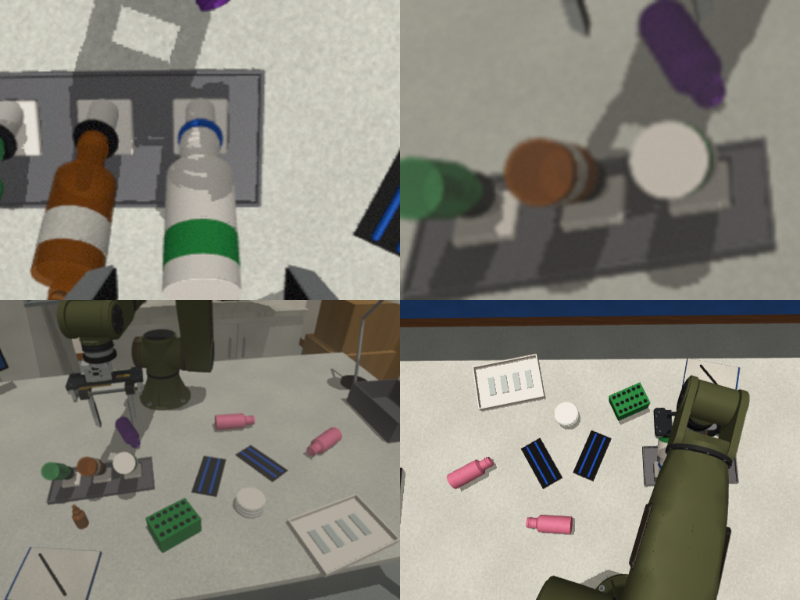

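Both bottles hang fully home on their pegs: the white rim meets the blue seat at crop (200,130), the amber rim the black one at (95,135). The other objects stand as before and the gripper is clear.

```bash
python3 -c "
from station import ctrl
print(ctrl.hand_in())"
```

```text
the job is handed in; nothing more can be done
None
```

Both bottles are on their pegs and the job is handed in, with about 30 s of the 72 s used. The amber bottle is on the free thin black peg and the white one on the thick blue peg.

- **Method:** The tool cannot tilt. I gripped each bottle behind its centre of mass at about 3 N so the mouth swung down, then firmed the grip. I slid each one along its peg's axis until it touched the seat, at about 4–8 N, and let go.
- **Amber, last checks:** It stayed parallel to the green drying bottle after release, with its mouth on the seat.
- **White, last checks:** It slid about 6 mm in the pads while I corrected its tilt. It went in at an estimated 52° below horizontal rather than 55°, with no contact force until it reached the seat. The last picture shows its rim on the seat.
- **Surroundings:** By eye in the last pictures, the green bottle, tube rack, dropper bottle, dish stack and look-alikes had not moved. In the top view the arm hid the pegs, so there I relied on the wrist and scene cameras.

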